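Put a bolt away in the push-release tray

ROBOT

A 7-joint arm with a two-finger parallel gripper is mounted at the origin on a cart in front of the work surface, level with it; the furniture and walls round the work are solid. World frame = base frame: x ahead of the robot, y to its left, z up, the work surface at z = 0. Lengths are in m, angles in rad, forces in N, time in s.
With the tool pointing down it reaches from about 0.425 to 0.825 m from the base axis. Payload 3.6 kg.
Tool frame: the origin (TCP) lies at the centre of the arm's flange, where the gripper is bolted on; the fingertips stand 173 mm ahead of it and the grasp point (between the pads) lies 155 mm ahead of it; z points along the fingers, y is the line along which they close (so a half turn about z gives the same grasp; the last joint's range is limited). The gripper opens to 85 mm and grips with 20 to 120 N. Pads are 22 mm wide; open, the fingers measure 114 mm over their backs; the gripper's body (76 mm by 85 mm) begins 54 mm behind the grasp point. The pads swing forward as they close: fully open they stand 13 mm farther back than shut.
Start: joints at [-1.282, 0.615, -0.013, 1.423, 0.008, 1.103, -0.04], TCP at [0.201, 0.618, 0.405] pointing down, gripper open.
Joint ranges: [-3.12, 3.12], [-0.3, 2.06], [-1.34, 1.32], [0.26, 2.42], [-1.36, 4.5], [0.01, 1.98], [-2.84, 2.84]. Speed limits (rad/s): [2.79, 2.79, 3.14, 3.14, 3.14, 3.14, 3.14].

INTERFACE

Orientations are given as a unit quaternion [w, x, y, z].
In Python, from station import r, get_image, boxes_of, regions_of, pinpoint gives the robot as it stands.
- The arm moves only by the tool servo_tool, never from a script. Its argument "commands" is a list of rows, each a list of 3 entries, a list of its own where there are three numbers: the shift along the world's x, y, z in mm, then the turn, a rotation vector about the world's x, y, z in rad, then the gripper's target within -1 to 1 (fully open at 1, half-way at 0, shut at -1). In form: [[[x, y, z], [rx, ry, rz], hand], ...]. A call has 1 to 20 rows; each row is the pose to reach, as a shift and turn from the pose commanded when the call began; what a row does not reach only later rows make up. A row lasts 1/12 s, in which the tool goes at most 41.7 mm and 7.16 degrees, less where a joint would pass 70% of its speed; a pose out of reach is approached as far as the arm can. A call with a gripper value outside its range is refused whole. The fingers move at their own pace and stop on an object; "newtons" is the grip in N (left out, the last holds). Time passes only in rows, so rows that repeat a pose let the fingers close. It gives the time, the measured TCP pose, the force, the opening and the grip force at its end, in the units of the state.
- r.read_state(): the state, without advancing time (a new reading comes with each control period).
- get_image(name): name is "scene" or "top" or "wrist"; returns a dict with "color" (480x640x3 uint8, red, green, blue), "range_z" (480x640 float32, m along the optical axis (not along the pixel's ray), 0 where there is no reading), "K" (3x3 intrinsics, pixels), "eye" and "attitude" of the camera in the world; the wrist camera has in their place "tool_from_camera" (4x4, takes a point from camera to tool coordinates, whose origin is the TCP and whose axes are the flange's). Camera axes: x right, y up, looking along -z (the intrinsics and any distortion apply to the point x, -y, -z); pixel columns grow to the right and rows downward; lengths in m; the calibration is good to about 2 mm. A picture is of the moment at which its call begins: read the wrist's pose just before it.
- r.close_job(): hands the job in; it is judged then, once.
Trained networks look in a picture, given as the dict that the camera call returned (one of the last four; its "shot" number tells which), for a name from the list of things; names that differ only in an ending like _2 or _b are one class to them, and where a whole thing is asked for, a point or a joint stands for the part that bears it (a point fixed in the world has none). Each returns a list of dicts, best first, with "confidence" (0 to 1); they miss things now and then, are a little off and sometimes report something else, mostly with a low value. They report only what shows in the picture. A call takes as long as a camera call. They do not tell look-alikes from the thing itself.
- boxes_of(picture, target): "rect" ([left, top, right, bottom] in pixels, round what is visible of it).
- regions_of(picture, target): "mask" (480x640 bool, what is visible of it) and "rect" ([left, top, right, bottom] in pixels, round what is visible of it).
- pinpoint(picture, target): "uv" ([column, row] in pixels: a listed point, or the origin of a listed thing).
The state is a dict: "clock": time; "joints": joint angles; "joint_velocities": joint speeds; "effort": joint torques, N m; "ee_pos": TCP position; "orientation": TCP orientation; "contact_force": force on the tool from outside, world axes, zero at the start; "ft_torque": the same for the moment, N m; "grip_width": finger opening in m; "gripper_force": force on a finger pad.
Only numpy, scipy, OpenCV 4.12 (cv2) and the standard library are available. Lean on these libraries where they do the work, as an engineer would, in place of code of your own. Each camera call takes 0.05 s, during which the arm holds its last target. There are 200 camera calls.

TASK

Press the release button on top of the grey bench caddy so that its tray springs out, lay the loose hex bolt inside the tray without dropping it, then push the tray home by its front until it clicks and stays shut. Feel your way gently: the caddy must not be pushed hard anywhere, and the other things on the bench stay where they are.

Things in the scene. Friction and masses are not known exactly. Their poses are not given: they have to be found in the camera images.
- caddy: Low grey sheet-steel box fixed on the bench, 150 (x) x 156 (y) x 62 mm high. Origin: centre of its underside; -x points out of the front, where the tray comes out. The tray takes the mouth at the -y side of the front; at the +y side is a closed panel with three slots, the release on the roof behind it. No part of it (roof, tray, release) may be pushed with more than 18 N.
- release_cap: Round black push button, 26 mm across, on the caddy's roof in a flat aluminium collar. Origin: centre of its top face, 16 mm above the roof at rest (78 mm above the bench); axes as the caddy's. Pressed straight down it travels 8 mm, where it meets a hard end; the tray is freed at about 4.5 mm and 4 to 5 N.
- release (a joint): Travel of the push button in m: 0 at rest, 0.008 fully down; sprung, 1.5 N at rest to 6.3 N fully down.
- tray (a joint): m the tray is out: about 0 latched, 0.080 fully out, negative when pushed in past rest. Sprung outward: 4 N at 0, 2.4 N at 0.080. To latch it must go PAST rest by 2 to 10 mm; how far differs from caddy to caddy and shows nowhere. Push force: about 9 N (8 to 11) on the catch's ramp, then 5 N for 2 to 3 mm, then the click; 1 mm later a rubber stop begins (8 N per mm more).
- tray_front: The tray's front plate, dark steel, 108 (y) x 49 (z) x 6 mm (x). Origin: centre of its flat outer face, 30 mm over the bench, 14 mm before the caddy's front when latched, 94 mm fully out; axes as the caddy's (push along +x). Let go after the click, the tray comes back to rest near 0 and stays; before it, it springs right out and may be pushed again.
- tray_floor (a point): Centre of the tray's inner floor, 11 mm above the bench, moving with the tray; axes as the caddy's. The tray is open above, inside 112 mm long (x: +-56 from here) and 101 mm wide (y), its walls stand 26 mm over the floor. Fully out, the front 88 mm of it lie clear of the roof.
- hex_bolt: Steel hex bolt lying on the bench, 56 mm long (its y axis), 15 mm wide (x), 17 mm high, about 35 g. Origin: centre of its underside.
- wing_nut: Wing nut standing on the bench near the bolt, 40 mm over its wings (y) x 17 x 20 mm. Bystander. Origin: centre of its underside.
- beech_block: Beech block 38 x 70 (y) x 16 mm lying on the rear of the caddy's roof. Bystander. Origin: centre of its underside.
- small_spanner: Combination spanner 143 mm long (y axis), 19 mm wide, 8 mm high, lying at the left edge of the bench. Bystander. Origin: centre of its underside.
- pencil: Flat red carpenter's pencil 178 mm long (y axis), 14 x 8 mm, lying on the bench before the caddy. Bystander. Origin: underside, about its middle.
Things that resemble listed ones, but are neither listed nor needed, are in the scene too. What is shaped like the hex_bolt but blue is not meant.

How it is judged:
By the outcome, as a careful person would: the job done as asked, in the order asked, and still so for the second after the job is handed in, with the robot touching nothing.
It also fails if it takes over 72 s, if anything falls off the work surface, if the arm or the gripper's body presses on something with over 40 N, if the wrist force passes 120 N, or if a joint passes its speed limit or range.

## Working session

There is one attempt and no reset: what is moved stays moved. The work goes in short steps, Python scripts to look and compute and a tool call to move; the robot and the scene stay as the last step left them, time stands still between calls to the robot, and variables do not carry over. Pictures are saved under pics/ and viewed, at most 10 in all, crops included, and the job is handed in when it is done.

Besides the shell and the picture viewer there is one more tool, called after "Request:" by a JSON object that holds its "name" and its "arguments". servo_tool: Moves the arm, as the interface text tells. Its arguments: {"type":"object","properties":{"commands":{"type":"array"},"newtons":{"type":"number"}},"required":["commands"]}

```bash
mkdir -p pics; ls
cat > h.py <<'E'
import numpy as np, cv2
from scipy.spatial.transform import Rotation as R
from station import r, get_image, boxes_of, regions_of, pinpoint
def rot(a):
    a=np.array(a,float)
    return a if a.shape==(3,3) else R.from_quat([a[1],a[2],a[3],a[0]]).as_matrix()
def pose(p,s=None):
    if 'eye' in p: return rot(p['attitude']),np.array(p['eye'])
    T=np.array(p['tool_from_camera']);A=rot(s['orientation'])
    return A@T[:3,:3],A@T[:3,3]+np.array(s['ee_pos'])
def cloud(p,s=None):
    Rm,t=pose(p,s);K=p['K'];z=p['range_z'];v,u=np.mgrid[:480,:640]
    c=np.stack([(u-K[0,2])/K[0,0]*z,-(v-K[1,2])/K[1,1]*z,-z],-1)
    return c@Rm.T+t
def ray(p,uv,h,s=None):
    Rm,t=pose(p,s);K=p['K']
    d=Rm@np.array([(uv[0]-K[0,2])/K[0,0],-(uv[1]-K[1,2])/K[1,1],-1])
    return t+d*(h-t[2])/d[2]
def save(p,n): cv2.imwrite('pics/'+n,p['color'][:,:,::-1])
E
cat > a.py <<'E'
from h import *
np.set_printoptions(precision=4,suppress=True)
print({k:np.array(v) for k,v in r.read_state().items()})
for n in ['top','scene']:
    p=get_image(n);save(p,n+'1.png');C=cloud(p);print(n,[k for k in p],p['eye'])
    for o in ['caddy','release_cap','tray_front','hex_bolt','wing_nut','beech_block','small_spanner','pencil']:
        for q in regions_of(p,o)[:3]:
            m=q['mask']&(p['range_z']>0);P=C[m]
            if len(P)<5: continue
            rc=cv2.minAreaRect(P[:,:2].astype(np.float32)*1000)
            print(o,round(q['confidence'],2),np.round(q['rect']),m.sum(),np.median(P,0),'zmax',np.percentile(P[:,2],98),[np.round(x,1) for x in rc])
    for o in ['release_cap','tray_front','hex_bolt','caddy']:
        h={'release_cap':.078,'tray_front':.03}.get(o,0)
        print('pin',o,[(np.round(q['uv'],1),round(q['confidence'],2),ray(p,q['uv'],h)) for q in pinpoint(p,o)[:3]])
E
python3 a.py
```

```text
pics
{'clock': array(0.), 'joints': array([-1.2825,  0.6159, -0.0126,  1.4249,  0.0081,  1.1034, -0.0404]), 'joint_velocities': array([ 0.0014,  0.002 ,  0.0006, -0.0012,  0.0008,  0.0004, -0.0023]), 'effort': array([ -0.0003, -46.9221,   0.2593, -17.1029,   0.01  ,   0.0098,
         0.    ]), 'ee_pos': array([0.2012, 0.6177, 0.4035]), 'orientation': array([-0.0002,  0.1567,  0.9876, -0.0013]), 'contact_force': array([ 0.7621, -0.3713, -0.4025]), 'ft_torque': array([-0.0155,  0.0522,  0.0181]), 'gripper_force': array(0.), 'grip_width': array(0.0853)}
top ['color', 'range_z', 'K', 'eye', 'attitude', 'shot'] [0.3845 0.1266 0.9551]
caddy 0.67 [310. 138. 409. 244.] 8248 [0.6005 0.0724 0.0611] zmax 0.07509150555683021 [array([614.6,  70.1]), array([156.6, 165.9]), np.float64(86.6)]
release_cap 0.67 [322. 190. 334. 208.] 187 [0.5873 0.123  0.0768] zmax 0.08032660658086897 [array([589.2, 122.9]), array([24.2, 22.7]), np.float64(1.2)]
tray_front 0.68 [334. 232. 401. 245.] 524 [0.5328 0.0561 0.0485] zmax 0.056204832681919815 [array([537.9,  55.7]), array([107.5,  14.5]), np.float64(86.6)]
he
[... 3043 characters left out ...]
9 0.0036] zmax 0.006633430443939069 [array([451.7, 340.3]), array([138.8,  16.1]), np.float64(3.8)]
pencil 0.65 [300. 340. 403. 404.] 1087 [ 0.3684 -0.0839  0.0064] zmax 0.008563913098794179 [array([373.6, -79.4]), array([175.9,  23.5]), np.float64(88.6)]
pin release_cap [(array([334.3, 226.7]), 0.52, array([0.5851, 0.1178, 0.078 ]))]
pin tray_front [(array([341.4, 273.6]), 0.87, array([0.5279, 0.0555, 0.03  ]))]
pin hex_bolt [(array([296.9, 245.5]), 0.62, array([0.5901, 0.217 , 0.    ])), (array([254. , 267.5]), 0.55, array([0.4762, 0.2224, 0.    ])), (array([370.3, 338.9]), 0.49, array([ 0.4482, -0.0631,  0.    ]))]
pin caddy [(array([364.2, 261.8]), 0.67, array([0.6261, 0.076 , 0.    ]))]
```

Run:
```python
import cv2
a=cv2.imread('pics/top1.png')[100:420,150:550];cv2.imwrite('pics/t.png',cv2.resize(a,(750,600),interpolation=cv2.INTER_CUBIC))
a=cv2.imread('pics/scene1.png')[190:420,160:460];cv2.imwrite('pics/s.png',cv2.resize(a,(780,598),interpolation=cv2.INTER_CUBIC))
```

```text
(no output)
```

View pics/t.png

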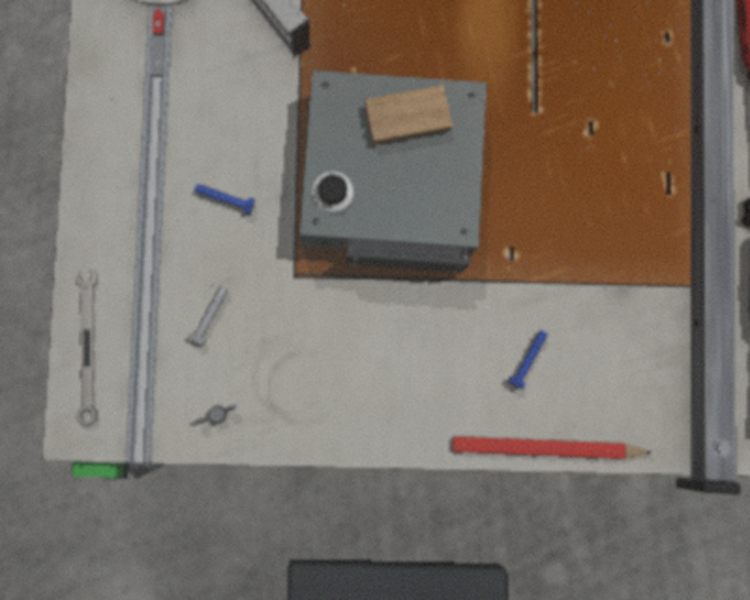

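View pics/s.png

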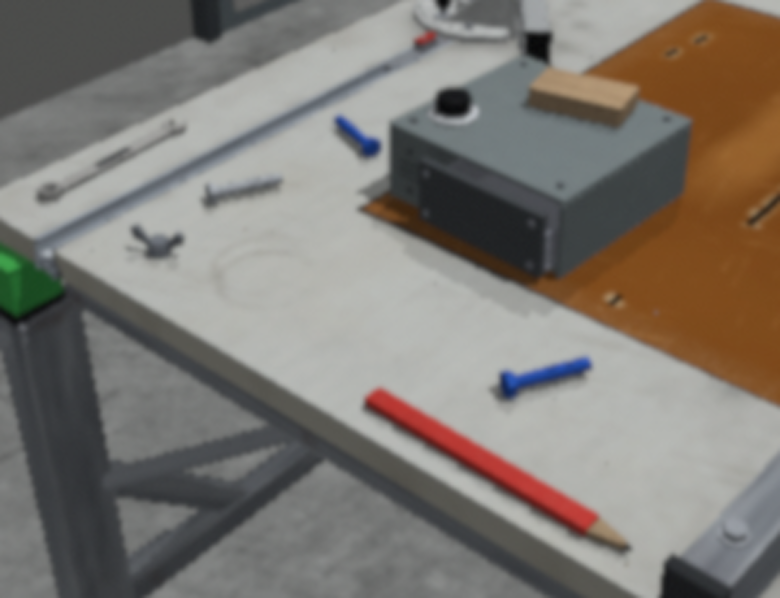

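Top crop: the grey caddy has its button at the upper-left (crop 332,190). The silver bolt is at crop (208,315), full-frame (261,268), which is about world (0.485, 0.233). The wing nut sits at crop (215,413), and the two blue bolts are decoys. The scene view agrees. I'll move over the work with the gripper shut.

Request:
{"name": "servo_tool", "arguments": {"commands": [[[330,-470,0],[0,0,0],-1],[[330,-470,0],[0,0,0],-1],[[330,-470,0],[0,0,0],-1],[[330,-470,0],[0,0,0],-1],[[330,-470,0],[0,0,0],-1],[[330,-470,0],[0,0,0],-1],[[330,-470,0],[0,0,0],-1],[[330,-470,0],[0,0,0],-1],[[330,-470,0],[0,0,0],-1],[[330,-470,0],[0,0,0],-1],[[330,-470,0],[0,0,0],-1],[[330,-470,0],[0,0,0],-1],[[330,-470,0],[0,0,0],-1],[[330,-470,0],[0,0,0],-1],[[330,-470,0],[0,0,0],-1],[[330,-470,0],[0,0,0],-1],[[330,-470,0],[0,0,0],-1]], "newtons": 30}}

```text
clock: 2.72
ee_pos: [0.5309, 0.1488, 0.4046]
orientation: [-0.0, 0.156, 0.988, 0.0]
contact_force: [0.0, 1.0, -0.3]
grip_width: -0.0002
gripper_force: 0.0
```

```bash
cat > w.py <<'E'
from h import *
import sys
np.set_printoptions(precision=4,suppress=True)
s=r.read_state();p=get_image('wrist');save(p,sys.argv[1]);C=cloud(p,s)
print({k:np.array(s[k]) for k in ['clock','ee_pos','orientation','contact_force','grip_width']})
z=p['range_z']>0
roof=z&(abs(C[...,2]-.062)<.004)
P=C[roof];print('roof',len(P),P.min(0),P.max(0),[np.round(x,1) for x in cv2.minAreaRect(P[:,:2].astype(np.float32)*1000)])
for o in ['release_cap','tray_front','hex_bolt','wing_nut']:
    for q in regions_of(p,o)[:3]:
        m=q['mask']&z;P=C[m]
        if len(P)<5: continue
        print(o,round(q['confidence'],2),np.round(q['rect']),m.sum(),np.median(P,0),'zmax',np.percentile(P[:,2],98),[np.round(x,1) for x in cv2.minAreaRect(P[:,:2].astype(np.float32)*1000)])
    h={'release_cap':.078,'tray_front':.03}.get(o,0)
    print('pin',o,[(np.round(q['uv'],1),round(q['confidence'],2),ray(p,q['uv'],h,s)) for q in pinpoint(p,o)[:3]])
E
python3 w.py w1.png
```

```text
{'clock': array(2.7167), 'ee_pos': array([0.5309, 0.1488, 0.4046]), 'orientation': array([-0.0004,  0.1564,  0.9877,  0.0005]), 'contact_force': array([ 0.0483,  1.0074, -0.3165]), 'grip_width': array(-0.0002)}
roof 11871 [ 0.5436 -0.0088  0.0581] [0.7993 0.2081 0.066 ] [array([674.5,  89.5]), array([296.7, 176.7]), np.float64(13.2)]
release_cap 0.91 [303. 270. 332. 293.] 594 [0.585 0.126 0.077] zmax 0.07941609068859388 [array([559.1, 132.9]), array([27.3, 87.2]), np.float64(72.5)]
release_cap 0.4 [  0.  81. 141. 141.] 2440 [ 0.3742 -0.0568  0.0074] zmax 0.00918039891719839 [array([372.4, -64.5]), array([152.4,  16.8]), np.float64(88.9)]
pin release_cap [(array([315.9, 286.9]), 0.71, array([0.5901, 0.123 , 0.078 ])), (array([357.3,  33.9]), 0.19, array([0.4077, 0.2148, 0.078 ]))]
tray_front 0.94 [177. 213. 291. 261.] 1925 [0.5331 0.0583 0.044 ] zmax 0.05521278724280438 [array([540.1,  44.3]), array([131.4,  21.7]), np.float64(88.9)]
pin tray_front [(array([233.6, 233.9]), 0.7, array([0.532 , 0.0552, 0.03  ]))]
hex_bolt 0.97 [380.  97. 407. 162.] 613 [0.4827 0.2336 0.0106] zmax 0.0150
[... 269 characters left out ...]
65 [0.5932 0.2212 0.0106] zmax 0.015333502832538828 [array([596.3, 222.9]), array([55.8, 15.2]), np.float64(67.9)]
pin hex_bolt [(array([109.9, 187.4]), 0.83, array([ 0.4525, -0.0578,  0.    ])), (array([387., 127.]), 0.79, array([0.4828, 0.2305, 0.    ])), (array([230.7, 235. ]), 0.18, array([0.539 , 0.0413, 0.    ]))]
wing_nut 0.73 [339.  12. 375.  47.] 472 [0.3962 0.2225 0.0103] zmax 0.01954569688028499 [array([396.1, 223.9]), array([15.8, 40. ]), np.float64(14.3)]
wing_nut 0.26 [301. 268. 332. 294.] 532 [0.585  0.1257 0.0771] zmax 0.0787456481181382 [array([586. , 124.9]), array([25.8, 17.5]), np.float64(76.1)]
pin wing_nut [(array([354.3,  35.4]), 0.94, array([0.396 , 0.2225, 0.    ]))]
```

View pics/w1.png

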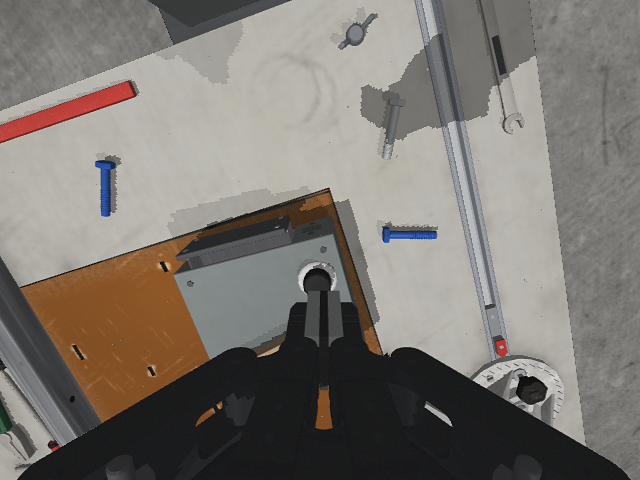

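The wrist view shows the button at (316,280), mostly clear of the shut fingers. The silver bolt is at (393,127) and the tray plate at (235,235), both in line with the top view. Next I'll go above the button.

Request:
{"name": "servo_tool", "arguments": {"commands": [[[58,-26,-60],[0,0,0],-1],[[58,-26,-100],[0,0,0],-1],[[58,-26,-130],[0,0,0],-1],[[58,-26,-142],[0,0,0],-1],[[58,-26,-144],[0,0,0],-1],[[58,-26,-144],[0,0,0],-1],[[58,-26,-144],[0,0,0],-1],[[58,-26,-144],[0,0,0],-1]]}}

```text
clock: 3.83
ee_pos: [0.5899, 0.1229, 0.2636]
orientation: [0.002, 0.156, 0.988, 0.001]
contact_force: [0.2, -0.0, -0.1]
grip_width: 0.0003
gripper_force: 0.0
```

```bash
python3 -c "
from h import *
print(r.read_state()['ee_pos'],r.read_state()['contact_force'])"
```

```text
[0.58989626 0.12286718 0.26364358] [ 0.18700729 -0.0197028  -0.07528761]
```

Request:
{"name": "servo_tool", "arguments": {"commands": [[[0,0,-5],[0,0,0],-1],[[0,0,-8],[0,0,0],-1],[[0,0,-10],[0,0,0],-1],[[0,0,-11],[0,0,0],-1],[[0,0,-12],[0,0,0],-1],[[0,0,-13],[0,0,0],-1],[[0,0,-14],[0,0,0],-1],[[0,0,-14],[0,0,0],-1],[[0,0,-14],[0,0,0],-1]]}}

```text
clock: 4.58
ee_pos: [0.5893, 0.1223, 0.2468]
orientation: [0.0, 0.157, 0.988, 0.0]
contact_force: [-1.0, 1.4, 4.6]
grip_width: 0.0001
gripper_force: 1.9
```

Request:
{"name": "servo_tool", "arguments": {"commands": [[[0,0,-1],[0,0,0],-1],[[0,0,-2],[0,0,0],-1],[[0,0,-2],[0,0,0],-1],[[0,0,-2],[0,0,0],-1]]}}

```text
clock: 4.92
ee_pos: [0.5893, 0.1223, 0.2448]
orientation: [0.0, 0.157, 0.988, 0.0]
contact_force: [-1.0, 0.9, 5.0]
grip_width: -0.0002
gripper_force: 2.5
```

```bash
cat > t.py <<'E'
from h import *
np.set_printoptions(precision=4,suppress=True)
for n in ['top','scene']:
    p=get_image(n);C=cloud(p)
    for q in regions_of(p,'tray_front')[:1]:
        P=C[q['mask']&(p['range_z']>0)];print(n,q['confidence'],np.round(q['rect']),np.median(P,0),[np.round(x,1) for x in cv2.minAreaRect(P[:,:2].astype(np.float32)*1000)])
    for o,h in [('tray_front',.03),('tray_floor',.011)]:
        print('pin',o,[(q['uv'],round(q['confidence'],2),ray(p,q['uv'],h)) for q in pinpoint(p,o)[:2]])
save(p,'sc_last.png')
s=r.read_state();print(s['clock'],s['ee_pos'],s['contact_force'])
E
python3 t.py
```

```text
top 0.73 [380. 144. 391. 166.] [0.6694 0.0297 0.0772] [array([667.,  28.]), array([32.9, 10.5]), np.float64(25.1)]
pin tray_front []
pin tray_floor []
scene 0.73 [284. 267. 341. 317.] [0.4518 0.0536 0.0316] [array([479.7,  87.2]), array([177.7,  62.3]), np.float64(78.5)]
pin tray_front [([311.4, 293.1], 0.88, array([0.4499, 0.0569, 0.03  ]))]
pin tray_floor [([337.8, 285.8], 0.96, array([0.5166, 0.0542, 0.011 ]))]
5.3167 [0.5894 0.1223 0.2449] [-2.163   2.0318  5.4937]
```

The tray is out: its front is at x≈0.450, y≈0.056, about 80 mm of travel. I'll lift off and go over the bolt.

Request:
{"name": "servo_tool", "arguments": {"commands": [[[0,0,20],[0,0,0],-1],[[0,0,45],[0,0,0],-1],[[-30,30,55],[0,0,0],0],[[-60,60,55],[0,0,-0.08],0],[[-85,90,55],[0,0,-0.08],0],[[-100,107,55],[0,0,-0.08],0],[[-104,111,55],[0,0,-0.08],0],[[-104,111,55],[0,0,-0.08],0],[[-104,111,55],[0,0,-0.08],0],[[-104,111,55],[0,0,-0.08],0]]}}

```text
clock: 6.15
ee_pos: [0.4865, 0.231, 0.2994]
orientation: [0.001, 0.198, 0.98, -0.001]
contact_force: [0.3, -0.5, -0.5]
grip_width: 0.0426
gripper_force: 0.0
```

```bash
python3 w.py w2.png
```

```text
{'clock': array(6.15), 'ee_pos': array([0.4865, 0.231 , 0.2994]), 'orientation': array([ 0.0006,  0.1978,  0.9802, -0.0008]), 'contact_force': array([ 0.272 , -0.5204, -0.5437]), 'grip_width': array(0.0426)}
roof 2028 [0.5505 0.0384 0.0581] [0.6171 0.1515 0.0636] [array([589.1,  96.3]), array([107.7,  66.5]), np.float64(79.9)]
pin release_cap []
tray_front 0.63 [  0. 250. 172. 330.] 3255 [0.4542 0.0682 0.0463] zmax 0.055147869060217056 [array([459.6,  30.1]), array([169.4,  18.8]), np.float64(87.2)]
pin tray_front [(array([ 86.4, 281.7]), 0.88, array([0.4506, 0.0606, 0.03  ]))]
hex_bolt 0.82 [331. 334. 378. 361.] 532 [0.5896 0.2114 0.0105] zmax 0.0157207314821653 [array([555. , 227.7]), array([ 34.2, 109.8]), np.float64(69.3)]
hex_bolt 0.69 [318. 187. 340. 265.] 884 [0.4798 0.2352 0.0109] zmax 0.015160839789674046 [array([485.7, 233.8]), array([14.4, 56.2]), np.float64(66.9)]
pin hex_bolt [(array([364.1, 338.4]), 0.71, array([0.5925, 0.2241, 0.    ])), (array([326.4, 227.9]), 0.63, array([0.4886, 0.2324, 0.    ]))]
wing_nut 0.83 [240.  93. 283. 140.] 763 [0.3965 0.2238 0.0106] zmax 0.019197369601530373 [array([396.4, 222.1]), array([15.8, 39.1]), np.float64(4.0)]
pin wing_nut [(array([264.8, 117.6]), 0.89, array([0.3973, 0.2237, 0.    ]))]
```

View pics/w2.png

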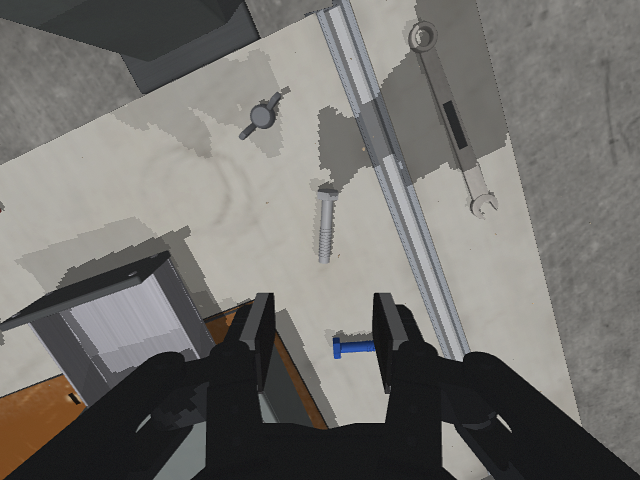

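The view shows the silver bolt at (325,225), lined up with the closing direction and between the fingers. The tray is open at left. I'll descend and grip.

Request:
{"name": "servo_tool", "arguments": {"commands": [[[-5,4,-40],[0,0,0],0],[[-5,4,-75],[0,0,0],0],[[-5,4,-100],[0,0,0],0],[[-5,4,-115],[0,0,0],0],[[-5,4,-122],[0,0,0],0],[[-5,4,-122],[0,0,0],0],[[-5,4,-122],[0,0,0],0],[[-5,4,-122],[0,0,0],-1],[[-5,4,-122],[0,0,0],-1],[[-5,4,-122],[0,0,0],-1],[[-5,4,-122],[0,0,0],-1],[[-5,4,-122],[0,0,0],-1],[[-5,4,-122],[0,0,0],-1],[[-5,4,-122],[0,0,0],-1]], "newtons": 30}}

```text
clock: 7.77
ee_pos: [0.4808, 0.2372, 0.1791]
orientation: [0.001, 0.196, 0.981, 0.001]
contact_force: [-0.0, -0.2, 6.2]
grip_width: 0.014
gripper_force: 32.4
```

Request:
{"name": "servo_tool", "arguments": {"commands": [[[0,0,2],[0,0,0],-1],[[0,0,6],[0,0,0],-1],[[0,0,15],[0,0,0],-1],[[0,0,35],[0,0,0],-1],[[0,0,65],[0,0,0],-1],[[0,0,90],[0,0,0],-1],[[0,0,100],[0,0,0],-1],[[0,0,100],[0,0,0],-1],[[0,0,100],[0,0,0],-1]]}}

```text
clock: 8.52
ee_pos: [0.4799, 0.237, 0.2778]
orientation: [0.0, 0.196, 0.981, 0.0]
contact_force: [-0.2, 0.2, -1.0]
grip_width: 0.014
gripper_force: 31.6
```

```bash
python3 w.py w3.png|head -3; python3 t.py
```

```text
{'clock': array(8.5167), 'ee_pos': array([0.4799, 0.237 , 0.2778]), 'orientation': array([0.    , 0.196 , 0.9806, 0.0001]), 'contact_force': array([-0.2032,  0.1647, -1.0383]), 'grip_width': array(0.014)}
roof 347 [0.5627 0.0889 0.0604] [0.5896 0.1373 0.0659] [array([577.2, 114. ]), array([ 5.3, 54.6]), np.float64(26.3)]
release_cap 0.41 [227. 104. 272. 160.] 906 [0.3962 0.2242 0.0105] zmax 0.01922174548366654 [array([396.6, 222.1]), array([16.5, 41.4]), np.float64(33.3)]
top 0.88 [332. 283. 397. 294.] [0.454  0.061  0.0517] [array([457.1,  55.6]), array([112.6,  12. ]), np.float64(87.1)]
pin tray_front [([362.1, 287.3], 0.9, array([0.4527, 0.0614, 0.03  ]))]
pin tray_floor [([367.0, 256.8], 0.72, array([0.5064, 0.0523, 0.011 ]))]
scene 0.88 [288. 269. 342. 318.] [0.4518 0.0533 0.0317] [array([464.3,  73. ]), array([133.4,  59.1]), np.float64(56.5)]
pin tray_front [([309.4, 295.6], 0.69, array([0.4425, 0.0548, 0.03  ]))]
pin tray_floor [([336.8, 287.9], 0.7, array([0.5104, 0.0515, 0.011 ]))]
9.3667 [0.4802 0.2371 0.2777] [-0.301   0.2502  0.0711]
```

View pics/w3.png

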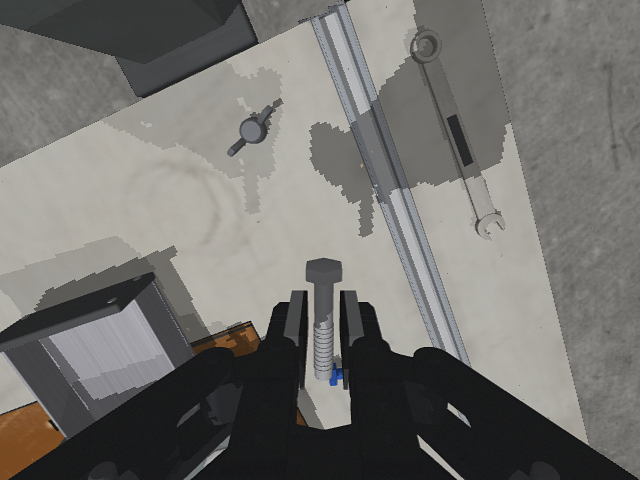

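The bolt is held between the pads, with its head at (323,268). Next I'll carry it over the tray and align it with the tray's x axis.

Request:
{"name": "servo_tool", "arguments": {"commands": [[[1,-15,0],[0,0,0.05],-1],[[4,-45,0],[0,0,0.1],-1],[[8,-80,0],[0,0,0.18],-1],[[11,-115,0],[0,0,0.25],-1],[[14,-145,0],[0,0,0.3],-1],[[16,-168,0],[0,0,0.35],-1],[[16,-180,0],[0,0,0.35],-1],[[16,-180,0],[0,0,0.35],-1],[[16,-180,-20],[0,0,0.35],-1],[[16,-180,-40],[0,0,0.35],-1],[[16,-180,-55],[0,0,0.35],-1],[[16,-180,-60],[0,0,0.35],-1],[[16,-180,-60],[0,0,0.35],-1],[[16,-180,-60],[0,0,0.35],-1]]}}

```text
clock: 10.53
ee_pos: [0.4964, 0.058, 0.218]
orientation: [0.0, 0.022, 1.0, 0.0]
contact_force: [-0.2, -0.7, -0.5]
grip_width: 0.0139
gripper_force: 31.6
```

```bash
python3 w.py w4.png|grep -v wing_nut
```

```text
{'clock': array(10.5333), 'ee_pos': array([0.4964, 0.058 , 0.218 ]), 'orientation': array([0.0002, 0.0217, 0.9998, 0.0002]), 'contact_force': array([-0.1837, -0.6869, -0.4967]), 'grip_width': array(0.0139)}
roof 1583 [ 0.484 -0.005  0.058] [0.5763 0.1215 0.066 ] [array([529.1,  59.6]), array([125.5,  89. ]), np.float64(87.4)]
pin release_cap []
tray_front 0.97 [184. 192. 466. 237.] 9984 [0.4535 0.0597 0.0476] zmax 0.05492091730557179 [array([462.3,  62.8]), array([140.6,  21.7]), np.float64(87.1)]
pin tray_front [(array([325.1, 204.2]), 0.96, array([0.4524, 0.061 , 0.03  ])), (array([14.2, 29. ]), 0.23, array([ 0.379 , -0.0547,  0.03  ]))]
hex_bolt 0.93 [ 70. 143. 125. 254.] 2424 [ 0.4464 -0.0532  0.0107] zmax 0.015376405448956711 [array([449.2, -61.6]), array([21.9, 56.5]), np.float64(57.8)]
hex_bolt 0.89 [549. 384. 640. 428.] 1668 [0.5908 0.2152 0.0099] zmax 0.014782255721181501 [array([601.1, 228.9]), array([73.5, 21.3]), np.float64(68.1)]
hex_bolt 0.65 [306. 256. 344. 384.] 2746 [0.4937 0.0584 0.0495] zmax 0.05410370475680684 [array([518. ,  57.7]), array([15.2, 89. ]), np.float64(87.8)]
pin hex_bolt [(array([591.3, 398.3]), 0.73, array([0.5925, 0.2243, 0.    ])), (array([ 99.4, 197.1]), 0.7, array([ 0.4508, -0.0567,  0.    ])), (array([320.9, 311.9]), 0.6, array([0.5234, 0.0558, 0.    ]))]
```

View pics/w4.png

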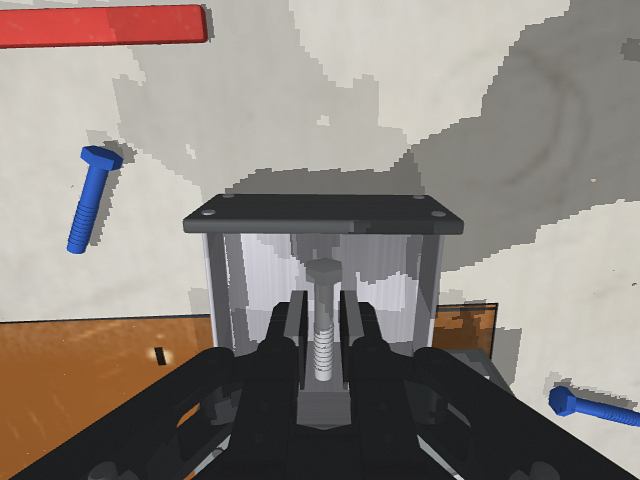

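The bolt is centred over the open tray, with the plate at row 215 and the bolt's head at (323,268). Next I'll lower it and feel for the floor.

Request:
{"name": "servo_tool", "arguments": {"commands": [[[0,0,-8],[0,0,0],-1],[[0,0,-15],[0,0,0],-1],[[0,0,-20],[0,0,0],-1],[[0,0,-23],[0,0,0],-1],[[0,0,-25],[0,0,0],-1],[[0,0,-26],[0,0,0],-1],[[0,0,-26],[0,0,0],-1],[[0,0,-26],[0,0,0],-1],[[0,0,-26],[0,0,0],-1]]}}

```text
clock: 11.73
ee_pos: [0.4963, 0.0571, 0.1919]
orientation: [0.0, 0.022, 1.0, 0.0]
contact_force: [-0.3, -0.3, -0.2]
grip_width: 0.0142
gripper_force: 31.6
```

Request:
{"name": "servo_tool", "arguments": {"commands": [[[0,0,-1],[0,0,0],-1],[[0,0,-1],[0,0,0],-1],[[0,0,-1],[0,0,0],-1],[[0,0,-1],[0,0,0],-1]]}}

```text
clock: 12.07
ee_pos: [0.4962, 0.057, 0.1908]
orientation: [0.0, 0.022, 1.0, -0.0]
contact_force: [-0.1, 0.1, 0.1]
grip_width: 0.014
gripper_force: 31.6
```

Request:
{"name": "servo_tool", "arguments": {"commands": [[[0,0,-1],[0,0,0],-1],[[0,0,-1],[0,0,0],-1],[[0,0,-1],[0,0,0],-1],[[0,0,-1],[0,0,0],-1]]}}

```text
clock: 12.4
ee_pos: [0.4963, 0.0571, 0.1901]
orientation: [0.0, 0.022, 1.0, -0.0]
contact_force: [-1.1, 0.2, 5.8]
grip_width: 0.014
gripper_force: 32.2
```

The bolt is on the floor. I'll release gently and lift.

Request:
{"name": "servo_tool", "arguments": {"commands": [[[0,0,0.5],[0,0,0],-0.6],[[0,0,0.5],[0,0,0],-0.5],[[0,0,0.5],[0,0,0],-0.4],[[0,0,0.5],[0,0,0],-0.3],[[0,0,0.5],[0,0,0],-0.3],[[0,0,0.5],[0,0,0],-0.3],[[0,0,5],[0,0,0],-0.3],[[0,0,15],[0,0,0],-0.3],[[0,0,35],[0,0,0],-0.3],[[0,0,65],[0,0,0],-0.3],[[0,0,80],[0,0,0],-0.3],[[0,0,80],[0,0,0],-0.3]]}}

```text
clock: 13.4
ee_pos: [0.4974, 0.0572, 0.2738]
orientation: [0.004, 0.022, 1.0, 0.001]
contact_force: [1.2, -0.6, -0.1]
grip_width: 0.0299
gripper_force: 0.0
```

```bash
python3 w.py w5.png|grep -v wing_nut;python3 t.py
```

```text
{'clock': array(13.4), 'ee_pos': array([0.4974, 0.0572, 0.2738]), 'orientation': array([0.0041, 0.0225, 0.9997, 0.0007]), 'contact_force': array([ 1.2385, -0.6271, -0.0792]), 'grip_width': array(0.0299)}
roof 8485 [ 0.5432 -0.0037  0.058 ] [0.6569 0.1522 0.0634] [array([599.3,  71.4]), array([155.9, 106.6]), np.float64(86.7)]
release_cap 0.59 [429. 423. 444. 439.] 119 [0.5956 0.1177 0.0774] zmax 0.07853250247893964 [array([602.7, 121.7]), array([33.6,  5.3]), np.float64(28.1)]
pin release_cap [(array([442.1, 424.3]), 0.54, array([0.59  , 0.1224, 0.078 ])), (array([320., 245.]), 0.23, array([0.4766, 0.0571, 0.078 ]))]
tray_front 0.74 [222. 170. 430. 198.] 4847 [0.4538 0.0604 0.0505] zmax 0.05499392912173754 [array([459.9,  61.1]), array([135.6,  17.4]), np.float64(86.8)]
pin tray_front [(array([323.5, 175.8]), 0.85, array([0.4515, 0.0599, 0.03  ]))]
hex_bolt 0.85 [311. 207. 336. 294.] 1254 [0.4974 0.0573 0.0217] zmax 0.026151834222682687 [array([503.2,  56.7]), array([14.4, 59. ]), np.float64(86.7)]
hex_bolt 0.83 [509. 325. 588. 362.] 1030 [0.5912 0.2167 0.0101] zmax 0.014928969485407
[... 314 characters left out ...]
, 176.8]), 0.7, array([ 0.4521, -0.0541,  0.    ])), (array([322.2, 243.9]), 0.69, array([0.5045, 0.0567, 0.    ]))]
top 0.86 [332. 282. 380. 290.] [0.4544 0.0761 0.0524] [array([457.9,  71.6]), array([83.9, 11.7]), np.float64(88.0)]
pin tray_front [([364.4, 288.0], 0.8, array([0.4517, 0.0576, 0.03  ]))]
pin tray_floor [([367.0, 257.3], 0.92, array([0.5055, 0.0523, 0.011 ]))]
scene 0.92 [286. 270. 342. 318.] [0.4517 0.0513 0.0319] [array([477.7,  56.5]), array([109.9,  57.4]), np.float64(87.5)]
pin tray_front [([307.2, 293.5], 0.63, array([0.4446, 0.0614, 0.03  ]))]
pin tray_floor [([339.2, 287.1], 0.96, array([0.515 , 0.0498, 0.011 ]))]
14.25 [0.4962 0.0571 0.2697] [-0.4176 -0.2022  0.0997]
```

View pics/w5.png

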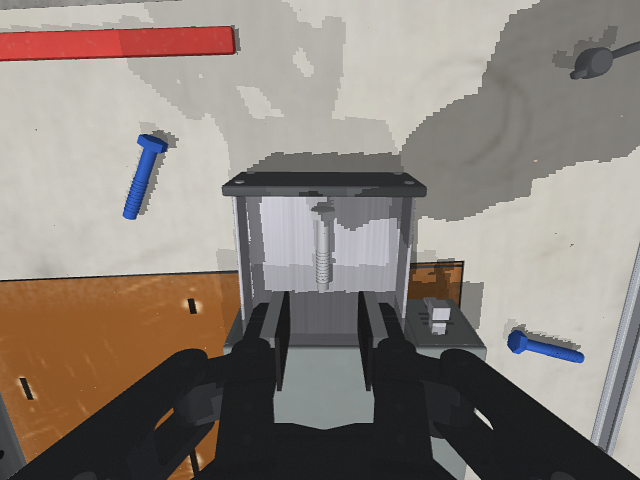

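The bolt lies flat in the tray at (322,250). I'll go in front of the tray plate with the gripper shut, then down.

Request:
{"name": "servo_tool", "arguments": {"commands": [[[-35,0,5],[0,0,0],-1],[[-60,0,5],[0,0,0],-1],[[-68,0,5],[0,0,0],-1],[[-68,0,5],[0,0,0],-1],[[-68,0,5],[0,0,0],-1],[[-68,0,5],[0,0,0],-1]]}}

```text
clock: 14.75
ee_pos: [0.4299, 0.0572, 0.275]
orientation: [0.001, 0.023, 1.0, 0.0]
contact_force: [0.1, -0.1, -0.1]
grip_width: 0.0001
gripper_force: 0.0
```

Request:
{"name": "servo_tool", "arguments": {"commands": [[[0,0,-20],[0,0,0],-1],[[0,0,-40],[0,0,0],-1],[[0,0,-55],[0,0,0],-1],[[0,0,-67],[0,0,0],-1],[[0,0,-75],[0,0,0],-1],[[0,0,-77],[0,0,0],-1],[[0,0,-77],[0,0,0],-1],[[0,0,-77],[0,0,0],-1]]}}

```text
clock: 15.42
ee_pos: [0.4288, 0.0571, 0.198]
orientation: [0.001, 0.022, 1.0, 0.0]
contact_force: [-0.2, -0.1, -0.4]
grip_width: -0.0
gripper_force: 0.0
```

Request:
{"name": "servo_tool", "arguments": {"commands": [[[4,0,0],[0,0,0],-1],[[7,0,0],[0,0,0],-1],[[9,-0.5,0],[0,0,0],-1],[[11,-0.5,0],[0,0,0],-1],[[13,-0.5,0],[0,0,0],-1],[[15,-1,0],[0,0,0],-1],[[17,-1,0],[0,0,0],-1],[[19,-1,0],[0,0,0],-1],[[20,-1,0],[0,0,0],-1],[[20,-1,0],[0,0,0],-1]]}}

```text
clock: 16.25
ee_pos: [0.448, 0.0559, 0.1975]
orientation: [-0.001, 0.022, 1.0, -0.0]
contact_force: [-4.2, 0.9, 2.3]
grip_width: -0.0002
gripper_force: 1.5
```

Request:
{"name": "servo_tool", "arguments": {"commands": [[[3,0,0],[0,0,0],-1],[[7,-0.5,0],[0,0,0],-1],[[11,-0.5,0],[0,0,0],-1],[[15,-1,0],[0,0,0],-1],[[19,-1,0],[0,0,0],-1],[[23,-1.5,0],[0,0,0],-1],[[27,-1.5,0],[0,0,0],-1],[[31,-2,0],[0,0,0],-1],[[35,-2,0],[0,0,0],-1],[[39,-2,0],[0,0,0],-1],[[43,-2.5,0],[0,0,0],-1],[[47,-2.5,0],[0,0,0],-1],[[51,-3,0],[0,0,0],-1],[[54,-3,0],[0,0,0],-1],[[56,-3,0],[0,0,0],-1],[[57,-3,0],[0,0,0],-1],[[57,-3,0],[0,0,0],-1]]}}

```text
clock: 17.67
ee_pos: [0.5056, 0.0529, 0.1976]
orientation: [0.0, 0.022, 1.0, -0.0]
contact_force: [-4.1, -0.1, -2.0]
grip_width: 0.0
gripper_force: 1.6
```

```bash
python3 t.py
```

```text
top 0.17 [322. 194. 334. 208.] [0.5874 0.123  0.0771] [array([588. , 123.8]), array([23.4, 23.5]), np.float64(45.4)]
pin tray_front []
pin tray_floor []
scene 0.59 [312. 256. 368. 301.] [0.515  0.0311 0.0283] [array([526.5,  60. ]), array([100.3,  84.8]), np.float64(38.7)]
pin tray_front [([335.7, 279.4], 0.72, array([0.5072, 0.0518, 0.03  ]))]
pin tray_floor [([358.6, 275.3], 0.66, array([0.5669, 0.0463, 0.011 ])), ([347.5, 372.9], 0.22, array([ 0.3583, -0.0875,  0.011 ]))]
18.0667 [0.5053 0.053  0.1977] [-3.8158  0.5719 -2.2729]
```

Request:
{"name": "servo_tool", "arguments": {"commands": [[[2,0,0],[0,0,0],-1],[[4,0,0],[0,0,0],-1],[[6,-0.5,0],[0,0,0],-1],[[8,-0.5,0],[0,0,0],-1],[[10,-0.5,0],[0,0,0],-1],[[11,-0.5,0],[0,0,0],-1],[[12,-0.5,0],[0,0,0],-1],[[13,-0.5,0],[0,0,0],-1],[[13,-0.5,0],[0,0,0],-1]]}}

```text
clock: 18.82
ee_pos: [0.5178, 0.0524, 0.1977]
orientation: [-0.001, 0.022, 1.0, -0.0]
contact_force: [-5.9, -0.5, 1.9]
grip_width: 0.0003
gripper_force: 3.0
```

Request:
{"name": "servo_tool", "arguments": {"commands": [[[1,0,0],[0,0,0],-1],[[1,0,0],[0,0,0],-1],[[2,0,0],[0,0,0],-1],[[2,0,0],[0,0,0],-1],[[2,0,0],[0,0,0],-1]]}}

```text
clock: 19.23
ee_pos: [0.5194, 0.0524, 0.1977]
orientation: [-0.002, 0.022, 1.0, -0.0]
contact_force: [-7.1, 1.1, 3.1]
grip_width: -0.0003
gripper_force: 3.5
```

Request:
{"name": "servo_tool", "arguments": {"commands": [[[0.5,0,0],[0,0,0],-1],[[1,0,0],[0,0,0],-1],[[1,0,0],[0,0,0],-1],[[1,0,0],[0,0,0],-1]]}}

```text
clock: 19.57
ee_pos: [0.5201, 0.0524, 0.1977]
orientation: [-0.002, 0.022, 1.0, -0.0]
contact_force: [-7.3, 0.4, 3.7]
grip_width: -0.0002
gripper_force: 3.7
```

Request:
{"name": "servo_tool", "arguments": {"commands": [[[0.5,0,0],[0,0,0],-1],[[1,0,0],[0,0,0],-1],[[1,0,0],[0,0,0],-1],[[1,0,0],[0,0,0],-1]]}}

```text
clock: 19.9
ee_pos: [0.521, 0.0523, 0.1977]
orientation: [-0.002, 0.022, 1.0, -0.0]
contact_force: [-7.7, -0.1, 3.3]
grip_width: -0.0001
gripper_force: 3.9
```

Request:
{"name": "servo_tool", "arguments": {"commands": [[[0.5,0,0],[0,0,0],-1],[[1,0,0],[0,0,0],-1],[[1,0,0],[0,0,0],-1],[[1,0,0],[0,0,0],-1]]}}

```text
clock: 20.23
ee_pos: [0.5217, 0.0523, 0.1977]
orientation: [-0.002, 0.022, 1.0, -0.001]
contact_force: [-8.4, 0.2, 4.0]
grip_width: 0.0004
gripper_force: 4.2
```

Request:
{"name": "servo_tool", "arguments": {"commands": [[[0.5,0,0],[0,0,0],-1],[[1,0,0],[0,0,0],-1],[[1,0,0],[0,0,0],-1],[[1,0,0],[0,0,0],-1]]}}

```text
clock: 20.57
ee_pos: [0.5226, 0.0523, 0.1977]
orientation: [-0.003, 0.022, 1.0, -0.001]
contact_force: [-9.6, 0.1, 3.8]
grip_width: 0.0002
gripper_force: 4.4
```

Request:
{"name": "servo_tool", "arguments": {"commands": [[[0.5,0,0],[0,0,0],-1],[[1,0,0],[0,0,0],-1],[[1,0,0],[0,0,0],-1],[[1,0,0],[0,0,0],-1]]}}

```text
clock: 20.9
ee_pos: [0.5234, 0.0523, 0.1977]
orientation: [-0.003, 0.022, 1.0, -0.001]
contact_force: [-9.3, 0.2, 3.8]
grip_width: -0.0005
gripper_force: 4.6
```

Request:
{"name": "servo_tool", "arguments": {"commands": [[[0.5,0,0],[0,0,0],-1],[[1,0,0],[0,0,0],-1],[[1,0,0],[0,0,0],-1],[[1,0,0],[0,0,0],-1]]}}

```text
clock: 21.23
ee_pos: [0.526, 0.0521, 0.1977]
orientation: [-0.0, 0.023, 1.0, -0.0]
contact_force: [-4.5, -0.8, -0.2]
grip_width: -0.0003
gripper_force: 2.4
```

The force dropped, so the tray is over the ramp. It needs 2 to 3 mm more at about 5 N, in half-millimetre steps.

Request:
{"name": "servo_tool", "arguments": {"commands": [[[0.5,0,0],[0,0,0],-1],[[1,0,0],[0,0,0],-1],[[1,0,0],[0,0,0],-1]]}}

```text
clock: 21.48
ee_pos: [0.5267, 0.0521, 0.1977]
orientation: [-0.001, 0.023, 1.0, -0.0]
contact_force: [-6.5, -0.7, 2.5]
grip_width: -0.0002
gripper_force: 3.2
```

Request:
{"name": "servo_tool", "arguments": {"commands": [[[0.5,0,0],[0,0,0],-1],[[0.5,0,0],[0,0,0],-1],[[0.5,0,0],[0,0,0],-1]]}}

```text
clock: 21.73
ee_pos: [0.5269, 0.0521, 0.1977]
orientation: [-0.001, 0.023, 1.0, -0.001]
contact_force: [-6.7, -0.3, 2.2]
grip_width: 0.0003
gripper_force: 3.5
```

Request:
{"name": "servo_tool", "arguments": {"commands": [[[0.5,0,0],[0,0,0],-1],[[0.5,0,0],[0,0,0],-1],[[0.5,0,0],[0,0,0],-1]]}}

```text
clock: 21.98
ee_pos: [0.5271, 0.0521, 0.1977]
orientation: [-0.002, 0.023, 1.0, -0.001]
contact_force: [-7.3, -0.7, 3.2]
grip_width: 0.0001
gripper_force: 3.8
```

Request:
{"name": "servo_tool", "arguments": {"commands": [[[0.5,0,0],[0,0,0],-1],[[0.5,0,0],[0,0,0],-1],[[0.5,0,0],[0,0,0],-1]]}}

```text
clock: 22.23
ee_pos: [0.5274, 0.0521, 0.1977]
orientation: [-0.002, 0.023, 1.0, -0.001]
contact_force: [-7.7, 0.4, 3.9]
grip_width: -0.0001
gripper_force: 4.1
```

Request:
{"name": "servo_tool", "arguments": {"commands": [[[0.5,0,0],[0,0,0],-1],[[1,0,0],[0,0,0],-1],[[1,0,0],[0,0,0],-1]]}}

```text
clock: 22.48
ee_pos: [0.5279, 0.0521, 0.1977]
orientation: [-0.003, 0.023, 1.0, -0.001]
contact_force: [-9.3, -0.5, 5.7]
grip_width: 0.0003
gripper_force: 4.8
```

Request:
{"name": "servo_tool", "arguments": {"commands": [[[0.5,0,0],[0,0,0],-1],[[1,0,0],[0,0,0],-1],[[1,0,0],[0,0,0],-1]]}}

```text
clock: 22.73
ee_pos: [0.5283, 0.0521, 0.1977]
orientation: [-0.004, 0.022, 1.0, -0.001]
contact_force: [-11.1, -0.4, 6.6]
grip_width: -0.0004
gripper_force: 5.4
```

The force is rising steadily to 11 N, which should be the rubber stop past the click. I'll back off gently and check.

Request:
{"name": "servo_tool", "arguments": {"commands": [[[-1,0,0],[0,0,0],-1],[[-2,0,0],[0,0,0],-1],[[-4,0,0],[0,0,0],-1],[[-6,0,0],[0,0,0],-1],[[-9,0.5,0],[0,0,0],-1],[[-12,0.5,0],[0,0,0],-1],[[-15,0.5,0],[0,0,0],-1],[[-20,1,0],[0,0,0],-1],[[-26,1,0],[0,0,0],-1],[[-32,1,0],[0,0,0],-1],[[-32,1,0],[0,0,0],-1],[[-32,1,0],[0,0,0],-1]]}}

```text
clock: 23.73
ee_pos: [0.4986, 0.0537, 0.1979]
orientation: [0.0, 0.022, 1.0, 0.0]
contact_force: [0.1, 1.3, -0.1]
grip_width: 0.0003
gripper_force: 0.0
```

```bash
python3 t.py
```

```text
top 0.4 [333. 234. 346. 243.] [0.5341 0.1007 0.0479] [array([536.3, 100.4]), array([ 6.5, 18.5]), np.float64(0.5)]
pin tray_front []
pin tray_floor []
scene 0.75 [317. 264. 374. 296.] [0.5299 0.026  0.0274] [array([542.3,  54.6]), array([100.7,  90. ]), np.float64(42.4)]
pin tray_front [([341.5, 271.6], 0.84, array([0.5331, 0.0594, 0.03  ])), ([205.2, 249.5], 0.67, array([0.4293, 0.3025, 0.03  ]))]
pin tray_floor [([364.1, 270.4], 0.69, array([0.5866, 0.0484, 0.011 ]))]
24.1333 [0.4989 0.0535 0.1977] [ 0.3045 -0.359  -0.1458]
```

The tray stayed shut with its front at x≈0.531, and nothing is touching it. I'll raise clear and do a final check.

Request:
{"name": "servo_tool", "arguments": {"commands": [[[-10,0,20],[0,0,0],-1],[[-10,0,60],[0,0,0],-1],[[-10,0,100],[0,0,0],-1],[[-10,0,140],[0,0,0],-1],[[-10,0,170],[0,0,0],-1],[[-10,0,180],[0,0,0],-1],[[-10,0,180],[0,0,0],-1],[[-10,0,180],[0,0,0],-1]]}}

```text
clock: 24.8
ee_pos: [0.4884, 0.0535, 0.3778]
orientation: [0.0, 0.022, 1.0, 0.0]
contact_force: [0.3, 0.8, -0.3]
grip_width: -0.0004
gripper_force: 0.0
```

```bash
python3 a.py | grep -E "scene|tray_front|wing|beech|spanner|pencil"
```

```text
wing_nut 0.61 [255. 315. 270. 324.] 81 [0.3942 0.2224 0.0108] zmax 0.018478215067963166 [array([394.9, 225.2]), array([11.8, 25.7]), np.float64(1.4)]
beech_block 0.93 [343. 144. 389. 178.] 691 [0.6634 0.0722 0.0771] zmax 0.080891226974812 [array([599.8,  62.2]), array([ 73.3, 175.3]), np.float64(89.2)]
beech_block 0.34 [308. 136. 410. 232.] 4287 [0.624  0.1107 0.0615] zmax 0.07786182307514454 [array([629.6, 106.7]), array([151.5, 227.2]), np.float64(57.5)]
small_spanner 0.74 [192. 247. 201. 325.] 528 [0.4523 0.3426 0.0044] zmax 0.008702175496778345 [array([452.9, 342.4]), array([136.4,  17.4]), np.float64(4.0)]
pencil 0.69 [393. 328. 410. 344.] 153 [ 0.3739 -0.0045  0.007 ] zmax 0.009745641180004476 [array([373.7,  -4.8]), array([30.8, 14. ]), np.float64(87.6)]
pin tray_front []
scene ['color', 'range_z', 'K', 'eye', 'attitude', 'shot'] [-0.0692 -0.3963  0.5104]
tray_front 0.86 [318. 250. 372. 298.] 1239 [0.531  0.049  0.0319] zmax 0.05400539190527378 [array([560.2,  51.1]), array([110.3,  66.1]), np.float64(85.6)]
wing_nut 0.44 [215. 277. 228. 290.] 137 [0.3919 0.2184 0.0094] zmax 0
[... 238 characters left out ...]
ech_block 0.64 [359. 218. 407. 241.] 629 [0.6464 0.0507 0.0758] zmax 0.07819844404357303 [array([659.,  57.]), array([47.6, 72.1]), np.float64(13.7)]
small_spanner 0.67 [362. 218. 403. 241.] 608 [0.6468 0.0507 0.0758] zmax 0.07819854536265318 [array([727.7,  83.9]), array([202.1,  72.3]), np.float64(21.7)]
small_spanner 0.66 [173. 235. 227. 270.] 314 [0.4474 0.339  0.0034] zmax 0.007307922740865474 [array([452.9, 343.6]), array([141.6,  24.6]), np.float64(3.5)]
pencil 0.56 [301. 337. 404. 405.] 1158 [ 0.3681 -0.0847  0.0063] zmax 0.00851190854027419 [array([374.7, -79.4]), array([175.1,  24.2]), np.float64(89.1)]
pin tray_front [(array([342.7, 273.6]), 0.82, array([0.5293, 0.0538, 0.03  ]))]
```

View pics/scene1.png

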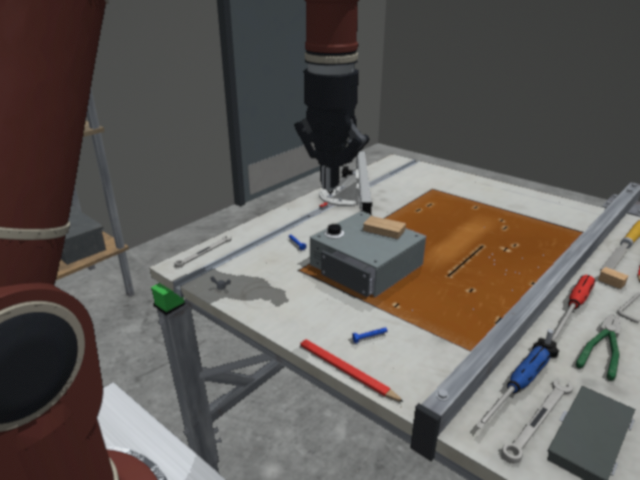

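The tray is shut: its plate at (343,273) matches where it began. The silver bolt is gone from the bench, and the other things are where they were.

```bash
python3 -c "
from station import r
print(r.close_job())"
```

```text
the job is handed in; nothing more can be done
None
```

The job is handed in: I pressed the release, laid the bolt in the tray and pushed the tray shut. It stayed latched when I let go, measured wrist force on the caddy stayed under about 13 N, and the other things on the bench look unmoved.

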